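# Shut the specimen tray and hold the mirror flap at its balance point

### The job

The specimen stubs are loaded: first push the tray drawer of the white viewing box fully home while the mirror flap still lies on its stops. Then grip the flap by its handle bar, swing it up to its balance point, where it would fall neither way, and finish holding it still there with the bar still gripped between the fingers for the picture to be taken. Never let the flap drop back or go well past the balance point, and leave the other things on the bench where they are.

Things in the scene. Friction and masses are not known exactly. Their poses are not given: they have to be found in the camera images.
- viewer: White viewing box fixed to the bench, 160 (x) x 180 (y) x 90 mm high; origin at the centre of its underside, z up. Its -x face is the drawer's side, facing the robot (yaw up to 0.35 rad either way). On its top: a round window, two rubber stops and, along the -y edge, the hinge of the mirror flap.
- drawer (a joint): How far the tray drawer stands out of the box along the box's -x, in m: 0 is fully home (a hard stop), 0.065 fully out. It starts 0.035 to 0.060 out, slides with about 1.5 N of friction, and stays where it is left.
- drawer_front (a point): Centre of the outer face of the drawer's plain grey front plate (100 mm wide along the box's y, 58 mm high, from 14 to 72 mm above the bench, 12 mm thick, no handle). Same axes as the box. Fully home, this face lies 92 mm from the box's centre, 12 mm proud of the box.
- flap (a joint): Lift of the mirror flap from its stops, rad: 0 lying on the stops (plate 0.30 rad above level, handle bar towards the box's +y), growing as it swings up. It balances at 1.17 (plate 5.6 degrees short of upright, still leaning to +y): short of this it falls back, past it it falls over towards -y, to a stop at 2.1. The hinge turns almost freely and does not stay by itself.
- flap_hinge (a point): Middle of the flap's hinge line, 108 mm above the bench and 75 mm to the -y side of the box's centre. Axes as the box; the hinge line runs along the box's x, and the flap lifts by turning about +x.
- flap_bar (a point): Centre of the flap's handle bar: round, steel, 12 mm thick, parallel to the hinge line and 170 mm from it, 158 mm above the bench at the start, 277 mm at the balance point (17 mm to the hinge's +y side). 94 mm of it is free between two 10 mm side arms; 34 mm is open between bar and plate edge. It can turn within gripping fingers that keep pointing down.
- flap_com (a point): Centre of mass of the flap, 80 mm from the hinge line; the flap balances when it is straight above flap_hinge. The flap weighs 0.25 to 0.5 kg: aluminium plate 116 x 125 x 6 mm, mirror below, black block 70 x 40 x 30 mm on its back, side arms and bar at its free edge.
- stub_case: Bystander, leave alone: open white plastic case with metal stubs, 85 x 65 x 22 mm; origin at the centre of its underside.
- tape_roll: Bystander, leave alone: roll of grey tape lying flat, 72 mm across, 19 mm high; origin at the centre of its underside.
- bottle: Bystander, leave alone: brown glass bottle, 54 mm across, 110 mm tall; origin at the centre of its underside.
- tweezers: Bystander, leave alone: steel tweezers lying flat, 130 mm long; origin at the centre of its underside.
- mouse: Bystander, leave alone: black computer mouse, 100 x 60 x 22 mm; origin at the centre of its underside.
- mug: Bystander, leave alone: white mug, 80 mm across, 95 mm tall; origin at the centre of its underside.
- jar: Bystander, leave alone: clear jar with white cap, 64 mm across, 60 mm tall; origin at the centre of its underside.
- screwdriver: Bystander, leave alone: screwdriver lying flat, 170 mm long (origin at its underside, axis x along it).

How it is judged:
By the outcome, as a careful person would: the job done as asked, in the order asked, and still so for the second after the job is handed in, while the arm keeps its last pose, push and grip.
It also fails if it takes over 48 s, if anything falls off the work surface, if the arm or the gripper's body presses on something with over 40 N, if the wrist force passes 120 N, or if a joint passes its speed limit or range.

### The arm

A 7-joint arm with a two-finger parallel gripper is mounted at the origin on the work surface. World frame = base frame: x ahead of the robot, y to its left, z up, the work surface at z = 0. Lengths are in m, angles in degrees, forces in N, time in s.
With the tool pointing down it reaches from about 0.35 to 0.775 m from the base axis. Payload 3.1 kg.
Tool frame: the origin (TCP) lies on the centre line of the jaws, within the pads' length; the fingertips stand 17 mm ahead of it and the grasp point (between the pads) lies 2 mm behind it (robot.tip_reach is the distance from the TCP to the fingertips, in m); z points along the fingers, y is the line along which they close (so a half turn about z gives the same grasp; the last joint's range is limited). The gripper opens to 85 mm and grips with 20 to 120 N. Pads are 22 mm wide; open, the fingers measure 114 mm over their backs; the gripper's body (76 mm by 85 mm) begins 54 mm behind the grasp point. The pads swing forward as they close: fully open they stand 13 mm farther back than shut.
Start: joints at [-67.878, 17.813, 0.802, 86.603, -0.252, 75.585, -1.558], TCP at [0.228, 0.5, 0.248] pointing down, gripper open.
Joint ranges: [-154.91, 154.91], [-16.99, 109.72], [-72.82, 74.43], [7.12, 147.25], [-82.49, 262.49], [11.32, 116.49], [-174.64, 174.64]. Speed limits (degrees/s): [159.86, 159.86, 180, 180, 180, 180, 180].

### API

Orientations are given as [roll, pitch, yaw] about the fixed x, y, z axes, in that order (R = Rz(yaw) Ry(pitch) Rx(roll)).
In Python, from station import robot, fingers, vision, workorder, recognise gives the robot as it stands. Calls block until the motion is done:
- robot.move_to(position, orientation): joint-space move of the TCP to a pose.
- robot.line_to(position, orientation=None, velocity=0.15, f_stop=None): straight line of the TCP; orientation=None keeps the orientation; velocity is the mean speed in m/s. With f_stop (N) it stops when the force on the tool has changed by that much, and returns True; else False.
- robot.move_j(angles): joint-space move.
- fingers.gripper_to(opening, force=None): opening from 0.0 (shut) to 1.0 (fully open); force is the grip in N (None keeps the last); returns when the fingers have stopped.
- robot.pause(seconds).
- robot.inverse_kinematics(position, orientation): joint angles nearest the present ones, or None.
- vision.grab_frame(name): name is "side" or "top" or "wrist"; returns the picture (384x512x3 uint8, red, green, blue); there is no depth.
- vision.calibration(name): a dict with "mtx" (3x3 intrinsics, pixels), "extrinsics" (4x4, takes a point from world to camera coordinates); the wrist camera has in their place "T_tool_cam" (4x4, takes a point from camera to tool coordinates, whose origin is the TCP and whose axes are the flange's). Camera axes: x right, y up, looking along -z (the intrinsics and any distortion apply to the point x, -y, -z); pixel columns grow to the right and rows downward; lengths in m; the calibration is good to about 2 mm. A picture is of the moment at which its call begins: read the wrist's pose just before it. calibration takes no time and is no camera call.
A pose or a line that the arm cannot do raises robot.PlanningError and nothing moves.
- workorder.close_job(): hands the job in; it is judged then, once.
Trained networks look in the newest picture that a camera, given by its name, has taken for a name from the list of things; names that differ only in an ending like _2 or _b are one class to them, and where a whole thing is asked for, a point or a joint stands for the part that bears it (a point fixed in the world has none). Each returns a list of dicts, best first, with "p" (0 to 1); they miss things now and then, are a little off and sometimes report something else, mostly with a low value. They report only what shows in the picture. A call takes as long as a camera call.
- recognise(label, camera): "rect" ([centre column, centre row, width, height] in pixels, round what is visible of it).
Readings, each from a call of its own:
- robot.current_time_s(): time.
- robot.current_joint_positions(): joint angles.
- robot.current_dq(): joint speeds.
- robot.current_joint_torque(): joint torques, N m.
- robot.current_tool_pos(): TCP position.
- robot.current_eef_rot(): TCP orientation.
- robot.current_contact_force(): force on the tool from outside, world axes, zero at the start.
- robot.current_torque(): the same for the moment, N m.
- robot.current_finger_gap(): opening from 0.0 (shut) to 1.0 (fully open).
- robot.current_gripper_force(): force on a finger pad.
Only numpy, scipy, OpenCV 4.12 (cv2) and the standard library are available. Lean on these libraries where they do the work, as an engineer would, in place of code of your own. Each camera call takes 0.05 s, during which the arm holds its last target. There are 200 camera calls.

## Working session

There is one attempt and no reset: what is moved stays moved. The work goes in short steps, each a Python script; the robot and the scene stay as the last script left them, time stands still between calls to the robot, and variables do not carry over. Pictures are saved under pics/ and viewed, at most 10 in all, crops included, and the job is handed in when it is done.

```bash
mkdir -p pics; ls; python3 - <<'E'
from station import robot, fingers, vision, workorder, recognise
import cv2,numpy as np
np.set_printoptions(precision=4,suppress=True)
ims=[]
for n in("side","top"):
    im=vision.grab_frame(n);cv2.imwrite(f"pics/{n}0.png",im[:,:,::-1])
    c=vision.calibration(n);print(n,c)
    for l in("viewer","drawer_front","flap_bar"):
        print(l,[(r["rect"],round(r["p"],2)) for r in recognise(l,n)[:2]])
print(vision.calibration("wrist"));print(robot.current_time_s(),robot.current_eef_rot())
E
```

```text
pics
side {'mtx': array([[451.0757,   0.    , 260.2569],
       [  0.    , 451.0757, 196.2687],
       [  0.    ,   0.    ,   1.    ]]), 'extrinsics': array([[-0.8477, -0.5303, -0.0149,  0.4666],
       [ 0.2594, -0.4388,  0.8603, -0.2535],
       [-0.4628,  0.7254,  0.5095, -1.3458],
       [ 0.    ,  0.    ,  0.    ,  1.    ]])}
viewer [([221.1, 223.6, 50.8, 67.9], 0.86), ([203.0, 266.8, 23.6, 20.8], 0.59)]
drawer_front [([150.4, 306.2, 31.1, 49.4], 0.6), ([243.2, 234.8, 3.6, 15.7], 0.5)]
flap_bar [([222.2, 202.1, 46.4, 26.9], 0.78)]
top {'mtx': array([[371.3768,   0.    , 253.7648],
       [  0.    , 371.3768, 187.4736],
       [  0.    ,   0.    ,   1.    ]]), 'extrinsics': array([[-0.0023, -1.    ,  0.0092, -0.0008],
       [ 0.9933, -0.0012,  0.1152, -0.5527],
       [-0.1152,  0.0094,  0.9933, -1.2419],
       [ 0.    ,  0.    ,  0.    ,  1.    ]])}
viewer [([227.4, 177.6, 65.2, 75.1], 0.62), ([403.5, 187.3, 22.6, 18.8], 0.3)]
drawer_front [([224.7, 200.1, 32.5, 23.8], 0.95)]
flap_bar [([227.6, 163.2, 56.4, 43.9], 0.6)]
{'mtx': array([[290.7297,   0.    , 254.7473],
       [  0.    , 290.7297, 192.5025],
       [  0.    ,   0.    ,   1.    ]]), 'T_tool_cam': array([[-0.0004,  0.9582,  0.2862,  0.0734],
       [ 1.    ,  0.0003,  0.0004, -0.0012],
       [ 0.0003,  0.2862, -0.9582, -0.1261],
       [ 0.    ,  0.    ,  0.    ,  1.    ]])}
0.4 [-179.9839    0.001   155.4932]
```

```bash
python3 - <<'E'
import cv2,numpy as np
a=cv2.imread("pics/side0.png");b=cv2.imread("pics/top0.png")
A=cv2.resize(a[150:300,120:320],(800,600),interpolation=cv2.INTER_CUBIC)
B=cv2.resize(b[120:240,150:310],(800,600),interpolation=cv2.INTER_CUBIC)
cv2.imwrite("pics/sc.png",A);cv2.imwrite("pics/tc.png",B)
cv2.imwrite("pics/both.png",cv2.resize(np.hstack([a,b]),(800,300)))
E
```

```text
(no output)
```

View pics/sc.png

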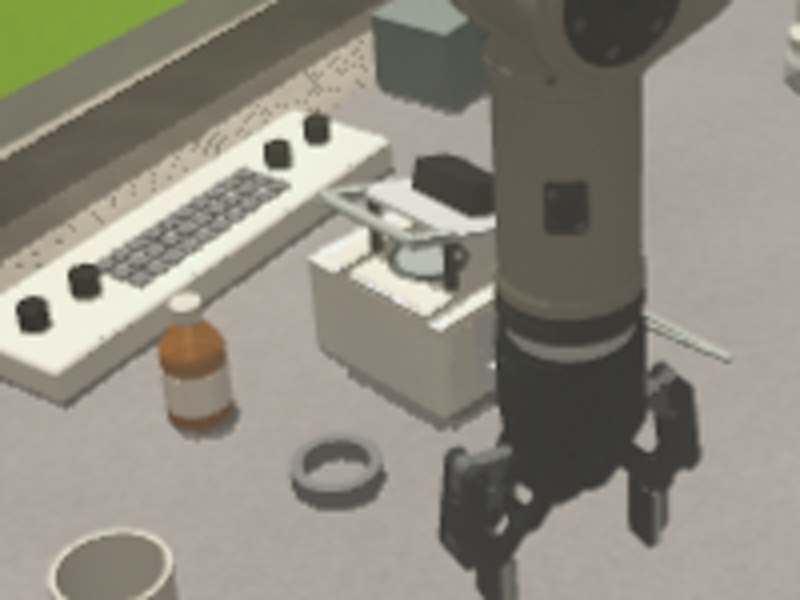

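View pics/tc.png

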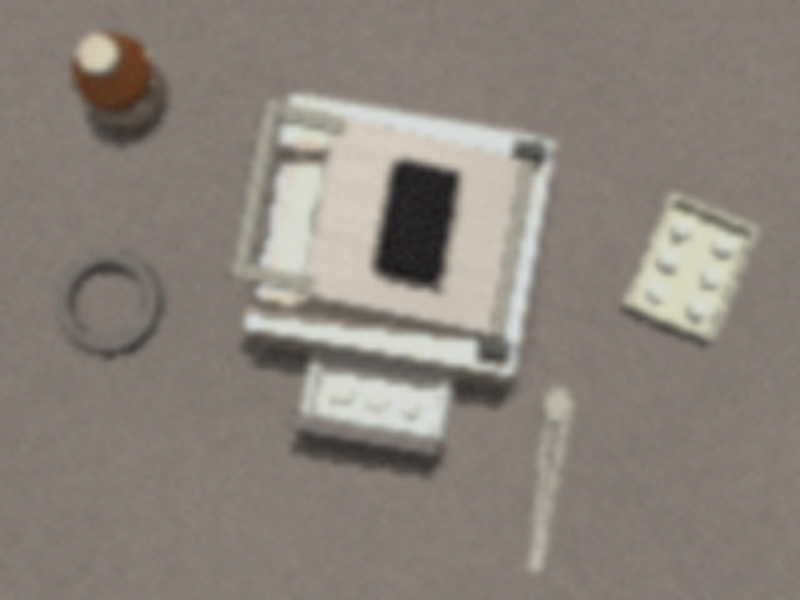

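View pics/both.png

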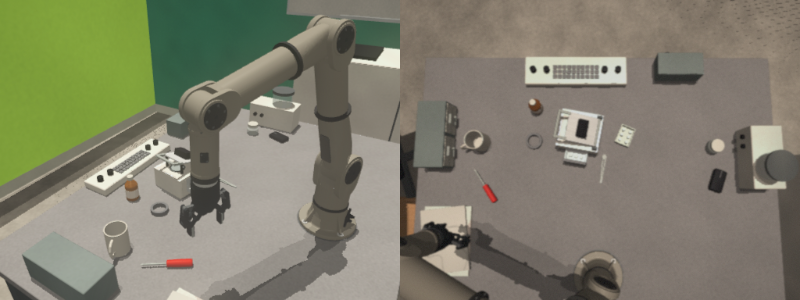

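Side crop: the bar runs from about (201,199) to (223,210) in full-image pixels, and the box's near top corners are at about (198,216) and (230,232). Top crop: the bar runs (204,141) to (198,175), the box's top corners show clearly, and the drawer front's lower edge is near (224,208). Next I triangulate these.

```bash
cat > h.py <<'E'
import numpy as np,cv2
from station import robot, fingers, vision, workorder, recognise
from scipy.spatial.transform import Rotation as R
np.set_printoptions(precision=4,suppress=True)
F=np.diag([1,-1,-1,1.])
def fixedcam(n):
    c=vision.calibration(n);return c["mtx"],F@c["extrinsics"]      # cv world->cam
def wristcam():
    T=np.eye(4);T[:3,3]=robot.current_tool_pos();T[:3,:3]=R.from_euler("xyz",robot.current_eef_rot(),degrees=True).as_matrix()
    c=vision.calibration("wrist");return c["mtx"],F@np.linalg.inv(T@c["T_tool_cam"])
def ray(cam,uv):
    K,E=cam;d=E[:3,:3].T@np.linalg.solve(K,[*uv,1]);return -E[:3,:3].T@E[:3,3],d/np.linalg.norm(d)
def atz(cam,uv,z):
    o,d=ray(cam,uv);return o+d*(z-o[2])/d[2]
def tri(obs):
    A=b=0
    for cam,uv in obs:
        o,d=ray(cam,uv);P=np.eye(3)-np.outer(d,d);A=A+P;b=b+P@o
    return np.linalg.solve(A,b)
def proj(cam,p):
    q=cam[0]@(cam[1][:3,:3]@np.asarray(p)+cam[1][:3,3]);return q[:2]/q[2]
E
python3 - <<'E'
from h import *
t=fixedcam("top");s=fixedcam("side")
T=lambda x,y:(t,(150+x/5,120+y/5));S=lambda x,y:(s,(120+x/4,150+y/4))
print("bar+x",tri([T(272,105),S(325,197)]),"bar-x",tri([T(240,275),S(410,240)]))
print("c+y-x",tri([T(247,324),S(438,325)]),"c+y+x",tri([T(290,97),S(312,262)]))
for n,p,z in[("tl",(290,97),.09),("tr",(555,143),.09),("br",(515,375),.09),("bl",(247,324),.09),("bar+",(272,105),.158),("bar-",(240,275),.158),("d1",(298,432),.072),("d2",(440,454),.072)]:
    print(n,atz(*T(*p),z))
E
```

```text
bar+x [0.6828 0.1523 0.1558] bar-x [0.5778 0.1724 0.1583]
c+y-x [0.5544 0.1763 0.0887] c+y+x [0.7061 0.1496 0.0833]
tl [0.7068 0.1503 0.09  ]
tr [ 0.6756 -0.0255  0.09  ]
br [0.5212 0.0013 0.09  ]
bl [0.555  0.1766 0.09  ]
bar+ [0.6847 0.1536 0.158 ]
bar- [0.5772 0.172  0.158 ]
d1 [0.4854 0.1444 0.072 ]
d2 [0.4707 0.0507 0.072 ]
```

```bash
cat >> h.py <<'E'
C=np.array([.6146,.0757,0]);YAW=-10.0
BX=np.array([np.cos(np.radians(YAW)),np.sin(np.radians(YAW)),0]);BY=np.array([-BX[1],BX[0],0]);BZ=np.array([0,0,1.])
def box(x,y,z):return C+x*BX+y*BY+z*BZ
E
python3 - <<'E'
from h import *
O=[180,25,YAW+180];zt=R.from_euler("xyz",O,degrees=True).as_matrix()[:,2]
P=lambda x,z:box(x,0,z)-robot.tip_reach*zt
print(zt,robot.inverse_kinematics(P(-.2,.2),O),robot.inverse_kinematics(P(-.1,.035),O))
fingers.gripper_to(0.0)
robot.move_to(P(-.2,.2),O)
robot.line_to(P(-.19,.035),velocity=.12)
f0=robot.current_contact_force();print(robot.current_time_s(),f0)
hit=robot.line_to(P(-.085,.035),velocity=.04,f_stop=12)
tip=np.array(robot.current_tool_pos())+robot.tip_reach*zt
print(hit,"tip box x",(tip-C)@BX,"f",np.array(robot.current_contact_force()),robot.current_time_s())
E
```

```text
[ 0.4162 -0.0734 -0.9063] [-50.9905 -10.4714  17.8227 126.2017  27.2357  48.0912  31.4698] [-37.7574  17.2215  19.6837 127.7031  24.888   15.5468  37.1713]
4.275 [-0.3429 -0.382  -0.4169]
True tip box x -0.09964020687499228 f [ 0.8209 -0.3698 -0.2712] 6.2917
```

```bash
python3 - <<'E'
from h import *
O=[180,25,YAW+180];zt=R.from_euler("xyz",O,degrees=True).as_matrix()[:,2]
p=np.array(robot.current_tool_pos())
bx=lambda:(np.array(robot.current_tool_pos())+robot.tip_reach*zt-C)@BX
print(robot.line_to(p+.012*BX,velocity=.02,f_stop=20),bx(),robot.current_contact_force(),robot.current_time_s())
robot.line_to(p-.05*BX,velocity=.15)
robot.line_to(p-.08*BX+.2*BZ,velocity=.25)
fingers.gripper_to(.4)
D=[180,0,YAW+180];bar=np.array([.6305,.162,.157])
robot.move_to(bar+.15*BZ,D)
cams=[]
for i,q in enumerate([bar+.15*BZ,bar+.13*BZ-.06*BY]):
    if i:robot.line_to(q,velocity=.2)
    cam=wristcam();im=vision.grab_frame("wrist");cv2.imwrite(f"pics/w{i}.png",im[:,:,::-1]);cams.append(cam)
    print([(r["rect"],r["p"]) for r in recognise("flap_bar","wrist")[:2]],proj(cam,bar))
    import pickle;pickle.dump(cams,open("cams.pkl","wb"))
im=vision.grab_frame("top");cv2.imwrite("pics/top1.png",im[:,:,::-1])
print(robot.current_time_s(),robot.current_contact_force(),robot.current_finger_gap())
a,b=[cv2.imread(f"pics/w{i}.png") for i in(0,1)]
cv2.imwrite("pics/ww.png",np.hstack([cv2.resize(x,(400,300),interpolation=cv2.INTER_AREA) for x in(a,b)]))
E
```

```text
True -0.09958466621831694 [ 0.1814 -0.601   0.0592] 6.6833
[([182.9, 180.2, 158.1, 121.2], 0.91)] [256.6596 184.6815]
[] [321.4479 189.784 ]
10.2167 [ 0.4208 -0.1007 -0.6719] 0.3994688729353686
```

View pics/w0.png

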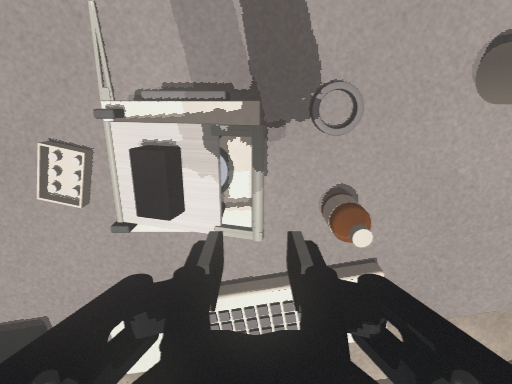

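View pics/w1.png

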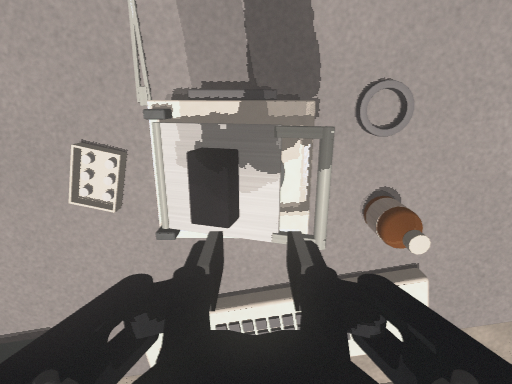

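Both views show the drawer front flush. The bar runs (262,124)–(257,239) in the first and (328,127)–(318,247) in the second; I'll refine its position and yaw from these.

```bash
python3 - <<'E'
from h import *;import pickle
a,b=pickle.load(open("cams.pkl","rb"))
g=[cv2.imread(f"pics/w{i}.png",0) for i in(0,1)]
n=tri([(a,(262,124)),(b,(328,127))]);f=tri([(a,(257,239)),(b,(318,247))]);m=(n+f)/2
print(n,f,m,np.degrees(np.arctan2(*(f-n)[1::-1])),np.linalg.norm(f-n))
d=m-C;print("box",d@BX,d@BY,m[2])
for r in(150,170,200,215):print(r,g[0][r,245:275],g[1][r,308:338])
E
```

```text
[0.5757 0.1769 0.1448] [0.6882 0.1523 0.1567] [0.6319 0.1646 0.1507] -12.347519020663121 0.11569017674776673
box 0.0016548568131101867 0.09051862256214087 0.15074224117107898
150 [225 225 224 224 225 226 182 113  88  91  90  90  90  91  90  90  89  88
  85  88  93  94 134 149 153 152 151 148 145 146] [234 164 116 118 137 150 151 145 143 147 134 101  93 100 104 108 110 112
 114 116 114 114 113 109 111 138 145 147 148 150]
170 [224 223 221 234 226 222 183 140 142 153 158 114  93  93  91  91  92  91
  88  94  97  96  95 142 154 155 151 152 153 152] [162 118 115 138 150 153 152 148 148 123  99  98 104 154 176 185 195 208
 198 187 182 174 158 144 151 152 153 154 154 154]
200 [149 150 151 126 119 118 110 137 160 174 182 191 199 197 188 179 169 152
 127 148 152 151 150 151 151 157 157 159 159 154] [115 134 152 155 154 153 153 143 124 137 153 168 177 186 195 205 195 187
 182 170 153 154 157 155 151 149 150 150 153 154]
215 [235 234 235 234 234 235 199 154 161 174 182 192 199 196 187 180 166 147
 128 144 151 152 150 152 152 154 153 155 155 155] [223 176 155 155 151 152 142 123 137 154 168 177 185 194 200 193 186 181
 170 149 152 153 155 156 154 156 157 157 153 150]
```

```bash
python3 - <<'E'
from h import *;import pickle
a,b=pickle.load(open("cams.pkl","rb"))
for z in(.150,.154,.158,.162):
  for cam,uvs in((a,[(257.4,200),(257.1,215)]),(b,[(321.9,200),(320.8,215)])):
    print(z,[((atz(cam,uv,z)-C)@BX,(atz(cam,uv,z)-C)@BY) for uv in uvs])
t=fixedcam("top");g=cv2.imread("pics/top1.png")
cv2.imwrite("pics/t1c.png",cv2.resize(g[120:240,150:310],(800,600),interpolation=cv2.INTER_CUBIC))
E
```

```text
0.15 [(np.float64(0.018764194624453043), np.float64(0.08855352133628779)), (np.float64(0.035142637618635744), np.float64(0.08826667889487302))]
0.15 [(np.float64(0.012859414266500547), np.float64(0.09051025653380922)), (np.float64(0.028171092247215097), np.float64(0.09042525511789133))]
0.154 [(np.float64(0.017460696027183694), np.float64(0.0885232445071337)), (np.float64(0.033607417785290916), np.float64(0.08824046029549738))]
0.154 [(np.float64(0.01154813164990245), np.float64(0.08953356625575787)), (np.float64(0.026627788407774806), np.float64(0.08944985288498364))]
0.158 [(np.float64(0.016157197429914227), np.float64(0.08849296767797961)), (np.float64(0.03207219795194609), np.float64(0.08821424169612173))]
0.158 [(np.float64(0.010236849033304246), np.float64(0.0885568759777065)), (np.float64(0.02508448456833462), np.float64(0.088474450652076))]
0.162 [(np.float64(0.014853698832644877), np.float64(0.0884626908488255)), (np.float64(0.030536978118601257), np.float64(0.08818802309674609))]
0.162 [(np.float64(0.008925566416706145), np.float64(0.08758018569965517)), (np.float64(0.023541180728894325), np.float64(0.08749904841916831))]
```

```bash
cat > arc.py <<'E'
from h import *
D=[180,0,-10.3+180]
HY,HZ,L=.0885-.170*np.cos(.30),.158-.170*np.sin(.30),.170
def tcp(q):return box(.002,HY+L*np.cos(.3+q),HZ+L*np.sin(.3+q)-.002)
E
python3 - <<'E'
from arc import *
print([robot.inverse_kinematics(tcp(q),D) is not None for q in(0,.4,.8,1.17)])
p=tcp(0)
robot.line_to(p+.07*BZ,D,velocity=.15)
f=np.array(robot.current_contact_force())
print(robot.line_to(p,velocity=.08,f_stop=8),robot.current_contact_force()-f)
fingers.gripper_to(0.0,force=40)
print("gap mm",robot.current_finger_gap()*85,robot.current_gripper_force(),"df box",[(robot.current_contact_force()-f)@v for v in(BX,BY,BZ)])
print(robot.current_tool_pos(),p,robot.current_time_s())
im=vision.grab_frame("wrist");cv2.imwrite("pics/g.png",im[:,:,::-1])
E
```

```text
[True, True, True, True]
False [-0.5596  2.328   0.1213]
gap mm 10.592461840120746 38.983792662620544 df box [np.float64(-0.08497952108960159), np.float64(3.6457198403604334), np.float64(1.2478614506662953)]
[0.6326 0.1636 0.1569] [0.6319 0.1625 0.156 ] 12.2917
```

View pics/g.png

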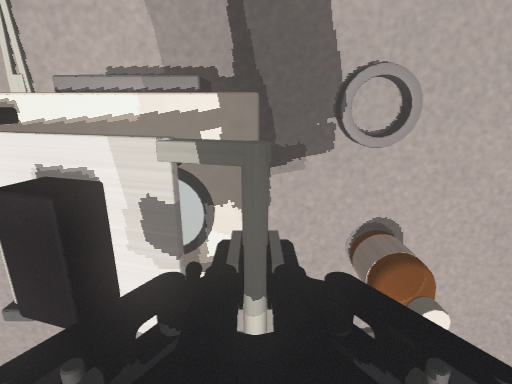

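The bar sits between the fingers (bar column ~255, row ~300). Now the swing.

```bash
sed -i 's/\.0885-/.0893-/' arc.py; python3 - <<'E'
from arc import *
for q in np.linspace(0,1.13,12)[1:]:
    robot.line_to(tcp(q),velocity=.05)
    f=np.array(robot.current_contact_force());p=np.array(robot.current_tool_pos())
    d=p-C;y,z=d@BY-HY,p[2]+.002-HZ
    print(round(q,3),"act",round(np.arctan2(z,y)-.3,3),"r",round(np.hypot(y,z),4),"f box",f@BX,f@BY,f@BZ,"gap",round(robot.current_finger_gap()*85,1))
    if np.linalg.norm(f)>25:print("STOP");break
print(robot.current_time_s())
for n in("side","wrist"):
    im=vision.grab_frame(n);cv2.imwrite(f"pics/{n}2.png",im[:,:,::-1])
s=cv2.imread("pics/side2.png");cv2.imwrite("pics/s2c.png",cv2.resize(s[130:280,120:320],(800,600),interpolation=cv2.INTER_CUBIC))
E
```

```text
0.103 act 0.101 r 0.1708 f box 3.3028133905398485 4.484746431528753 -1.573276370329166 gap 10.6
0.205 act 0.202 r 0.1712 f box 4.027688898816333 4.987077709226628 0.2650968719336503 gap 10.3
0.308 act 0.303 r 0.1716 f box 2.732257558727736 5.397578772979002 -1.1678358262923034 gap 10.5
0.411 act 0.405 r 0.1721 f box 2.7825441293113355 5.677555288994793 0.9581603640531416 gap 10.0
0.514 act 0.507 r 0.1728 f box 2.2704968979677815 6.973242939504639 3.6973060371599633 gap 10.8
0.616 act 0.606 r 0.1733 f box 1.8297986640221218 6.68271467689641 5.173141818883623 gap 10.3
0.719 act 0.707 r 0.174 f box 0.8731945132489873 7.533513135956198 7.837311308392835 gap 10.3
0.822 act 0.814 r 0.1738 f box -0.34948519993084254 5.378059815732416 11.044290634992544 gap 10.3
0.925 act 0.921 r 0.1734 f box -0.3417849447212817 5.716366927024019 12.467802032248633 gap 10.4
1.027 act 1.028 r 0.1729 f box -1.3137290466957765 2.9163380634147233 11.6507193207863 gap 10.4
1.13 act 1.136 r 0.1723 f box -0.6096721247786634 2.322630102930376 9.946937384906631 gap 10.5
17.8333
```

View pics/s2c.png

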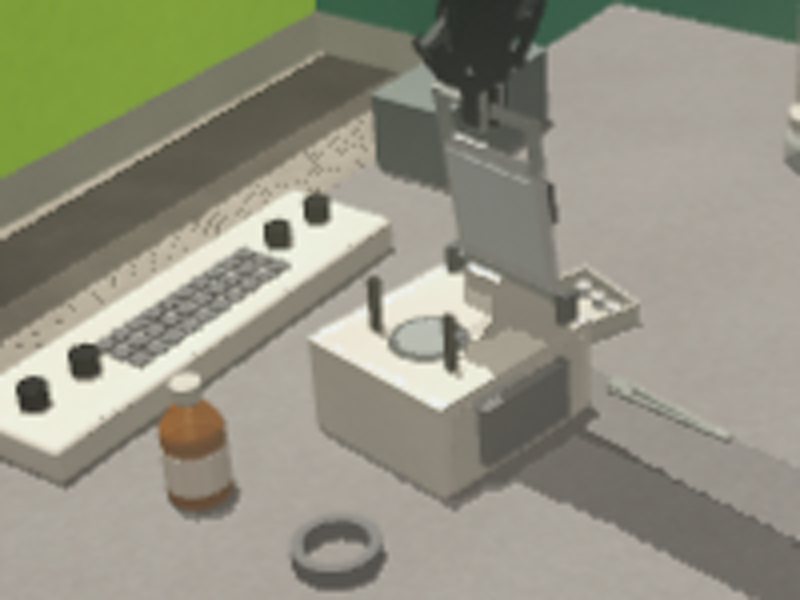

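View pics/wrist2.png

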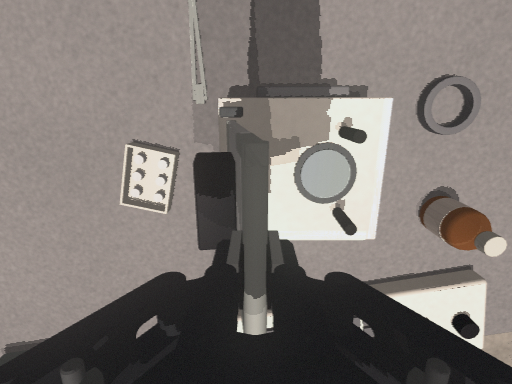

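```bash
python3 - <<'E'
from arc import *
c=wristcam()
for uv,z in[((231,112),.108),((255,147),.275),((255,240),.275),((256,318),.275)]:
    q=atz(c,uv,z)-C;print(uv,q@BX,q@BY)
p=np.array(robot.current_tool_pos());print(p,(p-C)@BY)
def rep():
    f=np.array(robot.current_contact_force());p=np.array(robot.current_tool_pos())
    print("y",(p-C)@BY,"z",p[2],"f",f@BX,f@BY,f@BZ,"gap",robot.current_finger_gap()*85,robot.current_gripper_force(),robot.current_time_s())
t=tcp(1.13)
for y,dz in[(-.0535,.0017),(-.0570,.0028)]:
    g=t+BY*(y-(t-C)@BY)+BZ*dz
    robot.line_to(g,velocity=.02);rep()
robot.pause(.5);rep()
c=wristcam();im=vision.grab_frame("wrist");cv2.imwrite("pics/w3.png",im[:,:,::-1])
im=vision.grab_frame("side");cv2.imwrite("pics/s3.png",cv2.resize(im[130:280,120:320,::-1],(800,600),interpolation=cv2.INTER_CUBIC))
E
```

```text
(231, 112) -0.06563748510794332 -0.07346884022385558
(255, 147) -0.054394497002744596 -0.050260697590733754
(255, 240) -0.009744959846101044 -0.050502926949004434
(256, 318) 0.035311731697252574 -0.05022133459512426
[0.608  0.0265 0.2765] -0.04960459195733876
y -0.053768634765554144 z 0.27708102257865586 f 0.7325497941293105 2.703952023696161 7.387791824872986 gap 10.597707066721389 42.28146851062775 18.3083
y -0.05813705011942874 z 0.27774325498439884 f 1.0925819270210637 1.5070550162661305 5.663733614136393 gap 10.523533077038167 41.97064161300659 18.6417
y -0.05811100441899995 z 0.27771590293949305 f 1.189581576873834 1.7572895900248617 5.4672416660527965 gap 9.994967542347768 41.97097420692444 19.1417
```

View pics/w3.png

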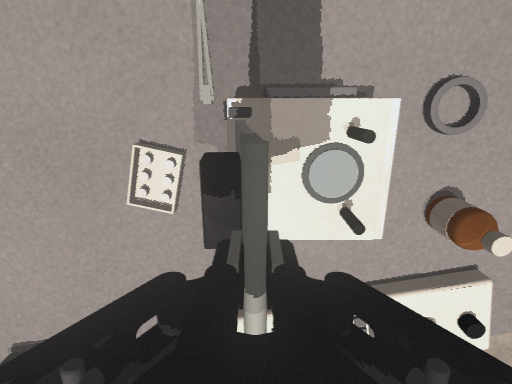

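```bash
python3 - <<'E'
from arc import *
p=np.array(robot.current_tool_pos());t=tcp(1.13)
g=t+BY*(-.0560-(t-C)@BY)+BZ*.0028
robot.line_to(g,velocity=.01);robot.pause(.7)
p=np.array(robot.current_tool_pos());print((p-C)@BY,p[2],robot.current_gripper_force(),robot.current_finger_gap()*85,robot.current_contact_force(),np.abs(robot.current_dq()).max(),robot.current_time_s())
workorder.close_job()
E
```

```text
-0.05700893874680515 0.27763858815660164 41.95446968078613 10.293107984831705 [1.7787 1.1671 5.0446] 0.09791650931123382 20.1917
the job is handed in; nothing more can be done
```

The drawer was pushed home against its stop first; the flap was then swung up and is held still about at its balance point (1.17 rad by my measurement, good to about 0.01), with the bar gripped at about 42 N, and the job was handed in at about 20 s.

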